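# Gauge the spare burette piston

### The arm

A 7-joint arm with a two-finger parallel gripper is mounted at the origin on the work surface. World frame = base frame: x ahead of the robot, y to its left, z up, the work surface at z = 0. Lengths are in m, angles in rad, forces in N, time in s.
With the tool pointing down it reaches from about 0.35 to 0.9 m from the base axis. Payload 19.9 kg.
Tool frame: the origin (TCP) lies on the centre line of the jaws, within the pads' length; the fingertips stand 17 mm ahead of it and the grasp point (between the pads) lies 2 mm behind it; z points along the fingers, y is the direction in which the jaws open and shut (so a half turn about z gives the same grasp; the last joint's range is limited). The gripper opens to 94 mm and grips with 3 to 60 N. Pads are 16 mm wide; open, the fingers measure 119 mm over their backs; the gripper's body (75 mm by 177 mm) begins 78 mm behind the grasp point.
Start: joints at [1.157, 0.417, -0.01, 1.614, 0.005, 1.111, -0.053], TCP at [0.227, -0.582, 0.222] pointing down, gripper open.
Joint ranges: [-2.81, 2.81], [-0.39, 2.02], [-1.27, 1.25], [0.06, 2.57], [-1.19, 4.33], [0.19, 2], [-2.82, 2.82]. Speed limits (rad/s): [1.89, 1.89, 2.39, 2.39, 3.01, 3.01, 3.01].

### API

Orientations are given as a 3x3 rotation matrix whose columns are the frame's x, y, z axes.
In Python, from bench import telemetry, viewer, finish_job gives the robot as it stands.
- The arm moves only by the tool drive_tool, never from a script. Its argument "motion" is a list of rows, each an object with "offset": the shift along the tool's x, y, z in m, a list of three; "delta_rot": the turn, a rotation vector about the tool's x, y, z in rad, a list of three; "claw": the closure, from -1 (fully open) to 1 (shut). A call has 1 to 10 rows; each row is the pose to reach, as a shift and turn from the pose commanded when the call began, along the tool's axes at that moment; what a row does not reach only later rows make up. A row lasts 1/12 s, in which the tool goes at most 41.7 mm and 7.16 degrees, less where a joint would pass 70% of its speed; a pose out of reach is approached as far as the arm can. A call with a gripper value outside its range is refused whole. The fingers move at their own pace and stop on an object; the grip force is fixed at half the most. Time passes only in rows, so rows that repeat a pose let the fingers close. It gives the time, the measured TCP pose, the force and the opening at its end, in the units of the state.
- telemetry.read_state(): the state, without advancing time (a new reading comes with each control period).
- viewer.camera(name): name is "scene" or "top" or "wrist"; returns a dict with "frame" (420x560x3 uint8, red, green, blue), "range_z" (420x560 float32, m along the optical axis (not along the pixel's ray), 0 where there is no reading), "fx", "fy", "cx", "cy" (pixels), "T" (4x4, takes a point from camera to world coordinates); the wrist camera has in their place "T_tool_cam" (4x4, takes a point from camera to tool coordinates, whose origin is the TCP and whose axes are the flange's). Camera axes: x right, y up, looking along -z (the intrinsics and any distortion apply to the point x, -y, -z); pixel columns grow to the right and rows downward; lengths in m; the calibration is good to about 2 mm. The wrist camera is an equidistant fisheye: a pixel r from the principal point sees the ray r / f radians off the axis. A picture is of the moment at which its call begins: read the wrist's pose just before it.
- finish_job(): hands the job in, once; it reports no verdict.
The state is a dict: "clock": time; "joint_pos": joint angles; "joint_vel": joint speeds; "tau": joint torques, N m; "position": TCP position; "tool_rot": TCP orientation; "contact_force": force on the tool from outside, world axes, zero at the start; "wrist_torque": the same for the moment, N m; "grip_width": finger opening in m.
Only numpy, scipy, OpenCV 4.12 (cv2) and the standard library are available. Lean on these libraries where they do the work, as an engineer would, in place of code of your own. Each camera call takes 0.05 s, during which the arm holds its last target.

### The job

Check the size of a spare burette piston: of the three pistons standing on the bench, take the one of middle thickness, stand it on the gauge plate at the wide end of the tapered slot and slide it along the slot towards the narrow end until it wedges. Leave it standing there and slide the gauge's pointer along its rail until the needle is level with the middle of the piston, to mark the reading.

Things in the scene. Friction and masses are not known exactly. Their poses are not given: they have to be found in the camera images.
- piston: Middle one in thickness of three upright pistons: white plastic head 27 mm across and 30 mm tall (the other heads: 18 and 40 mm), on it a plain steel stem 14 mm across, rising another 50 mm (80 mm in all, about 0.1 kg). Stands loose on its head; grip it by the stem. Origin: centre of the head's underside; z up along the stem.
- gauge: Gauge, fixed: plate 10 mm thick, on it two steel jaws, tops 30 mm above the bench. The open-topped slot between them narrows from 46 mm at x = 0 (mouth) to 13 mm at x = 165 mm; the 27 mm head, standing on the plate, wedges near x = 95 mm (6 N along the slot is enough). Bare plate before the mouth to x = -50 mm. Origin: underside, slot's centre line, at the mouth; x to the narrow end, z up.
- pointer (a point): Needle tip of the pointer, which slides along the gauge's x (10 to 160 mm, friction 1 N), stays where left and starts near the narrow end. Tip: gauge y = -25 mm, 34 mm above the bench; axes as the gauge's. Its grip, a black upright fin 10 mm thick along x, 22 mm along y, 28 to 64 mm above the bench, is centred 45 mm from the tip in -y. The needle marks the reading at the piston's centre x.
Mind the look-alikes: they are no part of the job. Leave any orange look-alike of the piston alone.

How it is judged:
On the way, in this order (a step that is already met when the one before it is completed fails the run):
1. the middle piston stands upright on the gauge plate at the wide end of the slot (y of piston in the frame of gauge between -0.02 and 0.02 m and z of piston in the frame of gauge between 0.005 and 0.016 m and angle between piston's own z axis and vertical below 0.17 rad and x of piston in the frame of gauge between -0.05 and 0.055 m), for 0.1 s.
2. it is slid along until it wedges between the jaws (y of piston in the frame of gauge between -0.02 and 0.02 m and z of piston in the frame of gauge between 0.005 and 0.016 m and angle between piston's own z axis and vertical below 0.17 rad and x of piston in the frame of gauge between 0.084 and 0.114 m and contact force between piston and gauge above 2.5 N), for 0.1 s.
At the end, for the whole second after the job is handed in: The middle piston stands upright (within 10 degrees) and at rest in the slot, head on the plate, its centre 84 to 114 mm from the mouth, where it wedges; the pointer's needle is level with the piston's centre within 10 mm along the slot (y of piston in the frame of gauge between -0.02 and 0.02 m and z of piston in the frame of gauge between 0.005 and 0.016 m and angle between piston's own z axis and vertical below 0.17 rad and x of piston in the frame of gauge between 0.084 and 0.114 m and x of piston in the frame of pointer between -0.01 and 0.01 m and linear speed of piston below 0.02 m/s); the robot touches nothing.
It also fails if it takes over 51 s, if anything falls off the work surface, if the arm or the gripper's body presses on something with over 40 N, if the wrist force passes 120 N, or if a joint passes its speed limit or range.

## Working session

There is one attempt and no reset: what is moved stays moved. The work goes in short steps, Python scripts to look and compute and a tool call to move; the robot and the scene stay as the last step left them, time stands still between calls to the robot, and variables do not carry over. Pictures are saved under pics/ and viewed, and the job is handed in when it is done.

Besides the shell and the picture viewer there is one more tool, called after "Call:" as a command line: name --argument value ..., lists and objects as JSON in quotes. drive_tool: Moves the arm, as the interface text tells. Its arguments: {"type":"object","properties":{"motion":{"type":"array","items":{"type":"object","properties":{"offset":{"type":"array","items":{"type":"number"}},"delta_rot":{"type":"array","items":{"type":"number"}},"claw":{"type":"number"}}}}},"required":["motion"]}

```bash
mkdir -p pics; ls
cat > h.py <<'E'
import numpy as np, cv2
from bench import telemetry, viewer, finish_job
def snap(n,fn):
    c=viewer.camera(n); cv2.imwrite('pics/'+fn+'.png',c['frame'][:,:,::-1]); np.savez('pics/'+fn+'.npz',**c); return c
def pw(c,u,v,d=None):
    if d is None: d=c['range_z'][int(v),int(u)]
    x=(u-c['cx'])/c['fx']*d; y=(v-c['cy'])/c['fy']*d
    return (np.array(c['T'])@[x,-y,-d,1])[:3]
def ray_z(c,u,v,z):
    a=pw(c,u,v,1.0); o=np.array(c['T'])[:3,3]; t=(z-o[2])/(a[2]-o[2]); return o+t*(a-o)
E
python3 - <<'E'
from h import *
s=telemetry.read_state(); print(s)
for n in ['top','scene']:
    c=snap(n,n+'0'); print(n,c['fx'],c['cx'],c['cy'],c['T'])
E
```

```text
pics
{'clock': 0.0, 'joint_pos': array([ 1.15750088,  0.4179683 , -0.01030751,  1.61415917,  0.00471674,
        1.11068517, -0.0529951 ]), 'joint_vel': array([ 0.00019658,  0.0001109 ,  0.00121124, -0.00074061, -0.0001535 ,
        0.00016476,  0.00039687]), 'tau': array([-2.83430520e-03, -8.51273203e+01,  6.37293030e-01, -4.25996268e+01,
       -4.90078668e-02,  1.87611929e-02,  1.40857569e-04]), 'position': array([ 0.22691756, -0.58197983,  0.2218351 ]), 'tool_rot': array([[ 9.31667601e-01,  3.63311438e-01, -5.29258232e-04],
       [ 3.63311809e-01, -9.31666989e-01,  1.07318760e-03],
       [-1.03191092e-04, -1.19213989e-03, -9.99999284e-01]]), 'contact_force': array([-0.42547254, -0.62442746, -0.36101397]), 'wrist_torque': array([ 0.00645811,  0.0317569 , -0.01916515]), 'grip_width': 0.09361334117099439}
top 437.8242857274065 281.3244967914108 214.05007505436663 [[ 0.01547768  0.98397721 -0.17762119  0.33968933]
 [-0.99986823  0.01436151 -0.00756802 -0.00503418]
 [-0.00489585  0.17771492  0.98406983  0.95672498]
 [ 0.          0.          0.          1.        ]]
scene 434.02033775780393 268.02062135045463 213.047799871741 [[-0.69809892 -0.59463515  0.39883197  0.83744627]
 [ 0.71587845 -0.56934838  0.40417876  0.3015568 ]
 [-0.01326456  0.56767196  0.82314798  0.71279697]
 [ 0.          0.          0.          1.        ]]
```

View pics/top0.png

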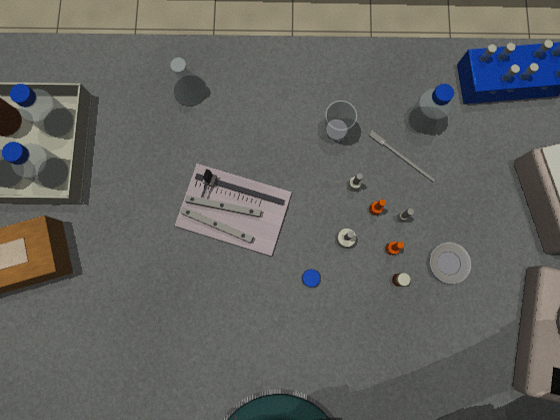

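View pics/scene0.png

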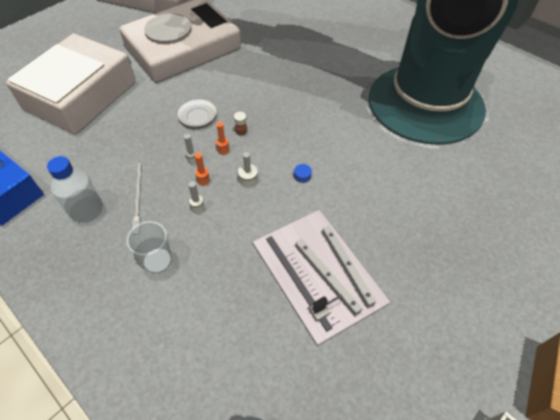

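Run:
```python
import cv2
a=cv2.imread('pics/top0.png'); 
cv2.imwrite('pics/z1.png',cv2.resize(a[160:265,330:430],None,fx=5.5,fy=5.5,interpolation=cv2.INTER_CUBIC))
cv2.imwrite('pics/z2.png',cv2.resize(a[155:260,165:300],None,fx=5.5,fy=5.5,interpolation=cv2.INTER_CUBIC))
a=cv2.imread('pics/scene0.png'); 
cv2.imwrite('pics/z3.png',cv2.resize(a[100:220,170:270],None,fx=5,fy=5,interpolation=cv2.INTER_CUBIC))
```

```text
(no output)
```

View pics/z1.png

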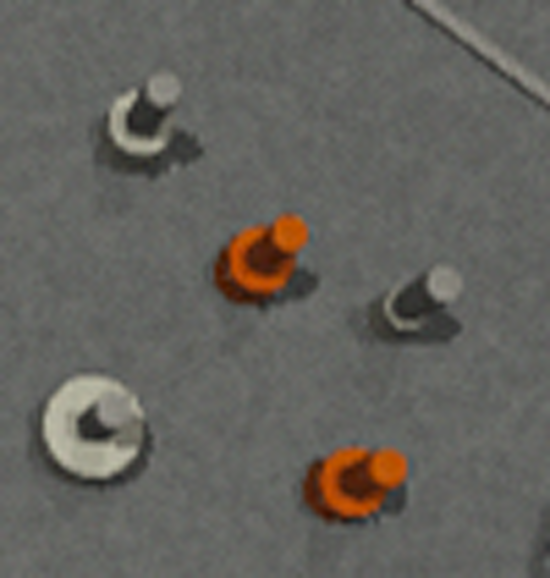

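View pics/z2.png

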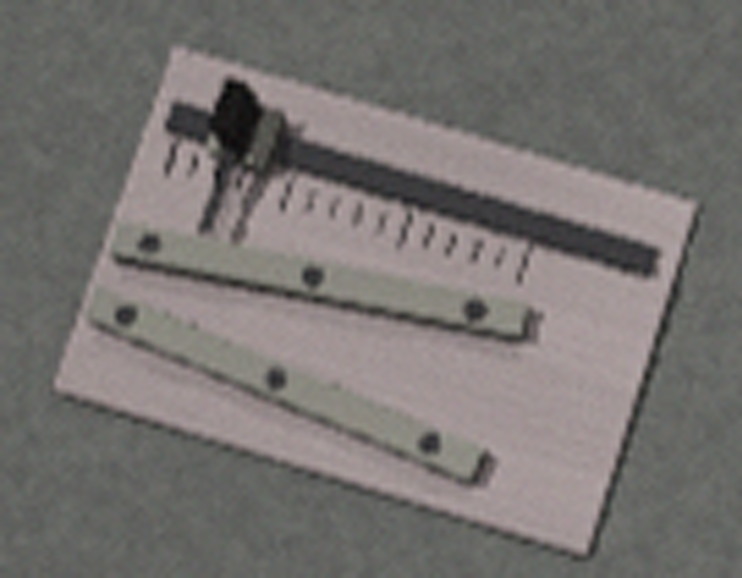

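View pics/z3.png

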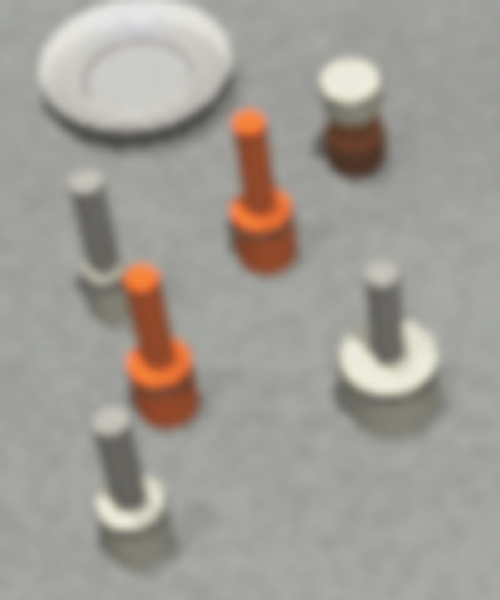

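```bash
python3 - <<'E'
from h import *
c=dict(np.load('pics/top0.npz'))
f1=lambda u,v:(330+u/5.5-.4,160+v/5.5-.4); f2=lambda u,v:(165+u/5.5-.4,155+v/5.5-.4)
print('stem',ray_z(c,*f1(164,88),.08),'head',ray_z(c,*f1(140,121),.03))
o1=ray_z(c,*f1(290,232),.08);print('orange',o1,'big',ray_z(c,*f1(115,412),.08),'sm',ray_z(c,*f1(443,284),.08))
C=[ray_z(c,*f2(*p),.01) for p in [(177,47),(697,207),(590,555),(57,388)]]
for p in C: print(p)
print([np.linalg.norm(C[i]-C[(i+1)%4]) for i in range(4)])
for p in [(115,258),(522,340),(95,293),(490,450),(465,485),(538,305)]: print(p,ray_z(c,*f2(*p),.03))
print('fin',ray_z(c,*f2(235,90),.064), 'tip',ray_z(c,*f2(206,230),.034),ray_z(c,*f2(238,240),.034))
c=dict(np.load('pics/scene0.npz')); f3=lambda u,v:(170+u/5-.4,100+v/5-.4)
print('scene stem',ray_z(c,*f3(113,418),.08),'big',ray_z(c,*f3(382,273),.08))
E
python3 -c "
import cv2
a=cv2.imread('pics/scene0.png')
cv2.imwrite('pics/z4.png',cv2.resize(a[205:345,250:395],None,fx=4.2,fy=4.2,interpolation=cv2.INTER_CUBIC))"
```

```text
stem [ 0.58099505 -0.15835349  0.08      ] head [ 0.58112311 -0.15738315  0.03      ]
orange [ 0.52641117 -0.20421337  0.08      ] big [ 0.45805769 -0.13842249  0.08      ] sm [ 0.50757527 -0.26023202  0.08      ]
[0.62400013 0.19396752 0.01      ]
[ 0.56003182 -0.01916718  0.01      ]
[0.41925628 0.02125757 0.01      ]
[0.48248194 0.23476946 0.01      ]
[np.float64(0.22252717915429313), np.float64(0.14646472493360888), np.float64(0.2226764678310771), np.float64(0.1472827146772849)]
(115, 258) [0.53151377 0.20989052 0.03      ]
(522, 340) [0.50110404 0.04889747 0.03      ]
(95, 293) [0.51737675 0.21698529 0.03      ]
(490, 450) [0.45764752 0.06024995 0.03      ]
(465, 485) [0.44388238 0.06955417 0.03      ]
(538, 305) [0.51511373 0.04296636 0.03      ]
fin [0.59097222 0.15947835 0.064     ] tip [0.54242355 0.17381151 0.034     ] [0.53859126 0.16105699 0.034     ]
scene stem [ 0.58023572 -0.15851093  0.08      ] big [ 0.46053969 -0.13787211  0.08      ]
```

View pics/z4.png

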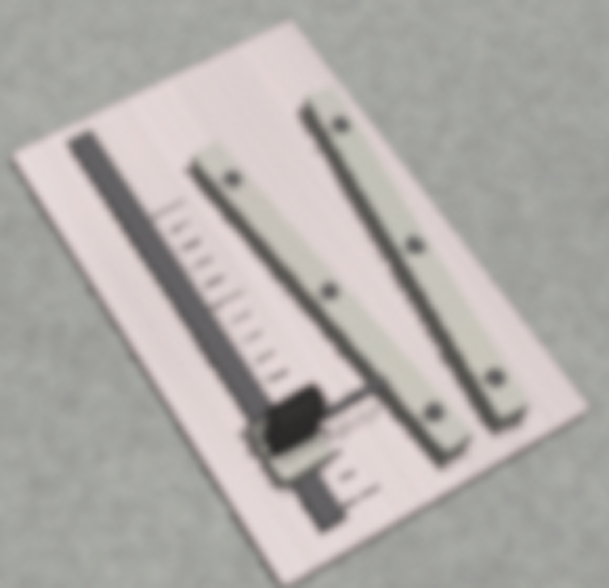

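```bash
cat >> h.py <<'E'
def delta(target,axis=(0.281,0.960)):
    s=telemetry.read_state(); R=s['tool_rot']; p=s['position']
    a=np.array([*axis,0]);a/=np.linalg.norm(a)
    Rt=np.column_stack([np.cross(-a,[0,0,-1]),-a,[0,0,-1]])
    from scipy.spatial.transform import Rotation as Ro
    print('t',s['clock'],'off',np.round(R.T@(np.array(target)-p),4),'rot',np.round(Ro.from_matrix(R.T@Rt).as_rotvec(),4),'F',np.round(s['contact_force'],2),'w',s['grip_width'],'p',p)
E
python3 - <<'E'
from h import *
c=dict(np.load('pics/top0.npz'))
print('beaker base',ray_z(c,336,130,0))
for z in (.06,.08,.1,.12):print(z,ray_z(c,341,114,z))
delta([.5805,-.158,.16])
E
```

```text
beaker base [ 0.71052731 -0.12031497  0.        ]
0.06 [ 0.72396228 -0.12416895  0.06      ]
0.08 [ 0.71539169 -0.12151184  0.08      ]
0.1 [ 0.7068211  -0.11885473  0.1       ]
0.12 [ 0.69825052 -0.11619763  0.12      ]
t 0.1 off [ 0.4834 -0.2665  0.0621] rot [-1.100e-03  4.000e-04  6.566e-01] F [-0.05 -0.65 -0.16] w 0.09407640097820913 p [ 0.22696737 -0.58199664  0.22185221]
```

Call:
drive_tool --motion '[{"offset": [0.24, -0.13, 0.0], "delta_rot": [0, 0, 0.33], "claw": -0.1}, {"offset": [0.24, -0.13, 0.0], "delta_rot": [0, 0, 0.33], "claw": -0.1}, {"offset": [0.24, -0.13, 0.0], "delta_rot": [0, 0, 0.33], "claw": -0.1}, {"offset": [0.483, -0.266, 0.0], "delta_rot": [0, 0, 0.6566], "claw": -0.1}, {"offset": [0.483, -0.266, 0.0], "delta_rot": [0, 0, 0.6566], "claw": -0.1}, {"offset": [0.483, -0.266, 0.0], "delta_rot": [0, 0, 0.6566], "claw": -0.1}, {"offset": [0.483, -0.266, 0.0], "delta_rot": [0, 0, 0.6566], "claw": -0.1}, {"offset": [0.483, -0.266, 0.0], "delta_rot": [0, 0, 0.6566], "claw": -0.1}, {"offset": [0.483, -0.266, 0.0], "delta_rot": [0, 0, 0.6566], "claw": -0.1}, {"offset": [0.483, -0.266, 0.0], "delta_rot": [0, 0, 0.6566], "claw": -0.1}]'

```text
clock: 0.93
position: [0.4861, -0.2718, 0.2224]
tool_rot: [[0.96, -0.281, -0.0], [-0.281, -0.96, 0.0], [-0.0, -0.0, -1.0]]
contact_force: [-0.4, -0.3, 0.7]
grip_width: 0.0518
```

```bash
python3 -c "
from h import *
delta([.5805,-.158,.16]); print(telemetry.read_state()['joint_pos'])"
```

```text
t 0.9333 off [ 0.0586 -0.1358  0.0624] rot [-0.      0.0003 -0.0002] F [-0.39 -0.32  0.73] w 0.05177369154171779 p [ 0.48607648 -0.27184247  0.22239424]
[ 0.52439131  0.29821529 -0.0845176   1.78359826  0.02844038  1.06123208
 -1.4260084 ]
```

Call:
drive_tool --motion '[{"offset": [0.058, -0.136, 0.0], "delta_rot": [0, 0, 0], "claw": -0.1}, {"offset": [0.058, -0.136, 0.0], "delta_rot": [0, 0, 0], "claw": -0.1}, {"offset": [0.058, -0.136, 0.0], "delta_rot": [0, 0, 0], "claw": -0.1}, {"offset": [0.058, -0.136, 0.0], "delta_rot": [0, 0, 0], "claw": -0.1}, {"offset": [0.058, -0.136, 0.0], "delta_rot": [0, 0, 0], "claw": -0.1}, {"offset": [0.058, -0.136, 0.0], "delta_rot": [0, 0, 0], "claw": -0.1}, {"offset": [0.058, -0.136, 0.062], "delta_rot": [0, 0, 0], "claw": -0.1}, {"offset": [0.058, -0.136, 0.062], "delta_rot": [0, 0, 0], "claw": -0.1}, {"offset": [0.058, -0.136, 0.062], "delta_rot": [0, 0, 0], "claw": -0.1}, {"offset": [0.058, -0.136, 0.062], "delta_rot": [0, 0, 0], "claw": -0.1}]'

```text
clock: 1.77
position: [0.5783, -0.1605, 0.1603]
tool_rot: [[0.959, -0.282, -0.002], [-0.282, -0.959, 0.0], [-0.002, 0.0, -1.0]]
contact_force: [0.2, -0.7, 0.2]
grip_width: 0.0517
```

```bash
python3 -c "
from h import *
delta([.5805,-.158,.06]); c=snap('wrist','w1'); print(c['T_tool_cam'],c['fx'],c['cx'],c['cy'])
snap('scene','s1')"
```

```text
t 1.7667 off [ 0.0016 -0.003   0.1003] rot [ 0.0004  0.0018 -0.0014] F [ 0.23 -0.72  0.24] w 0.05173987709017603 p [ 0.57828317 -0.16045072  0.1602765 ]
[[ 6.84239739e-05  9.70664029e-01  2.40439885e-01  7.04389482e-02]
 [ 9.99997992e-01 -5.47964260e-04  1.92757270e-03 -2.73417601e-04]
 [ 2.00277795e-03  2.40439271e-01 -9.70662117e-01 -1.62186022e-01]
 [ 0.00000000e+00  0.00000000e+00  0.00000000e+00  1.00000000e+00]] 325.19226210127806 278.16737697074 207.4782822848133
```

View pics/w1.png

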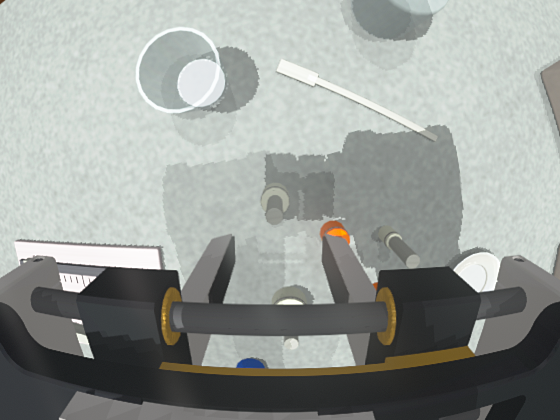

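View pics/s1.png

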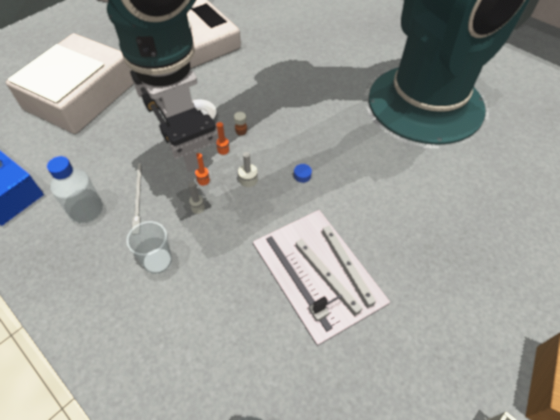

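```bash
cat >> h.py <<'E'
def wr_z(c,u,v,z,s):
    f=c['fx'];dx=u-c['cx'];dy=v-c['cy'];r=np.hypot(dx,dy);t=r/f
    d=np.array([np.sin(t)*dx/r,-np.sin(t)*dy/r,-np.cos(t)])
    T=np.array(c['T_tool_cam']);R=s['tool_rot']
    o=s['position']+R@T[:3,3]; d=R@T[:3,:3]@d
    return o+d*(z-o[2])/d[2]
def wproj(c,p,s):
    T=np.array(c['T_tool_cam']);q=np.linalg.inv(T)@np.array([*(s['tool_rot'].T@(np.array(p)-s['position'])),1])
    x,y,z=q[0],-q[1],-q[2];r=np.hypot(x,y);t=np.arctan2(r,z)*c['fx'];return c['cx']+t*x/r,c['cy']+t*y/r
E
python3 - <<'E'
from h import *
c=dict(np.load('pics/w1.npz'));s=telemetry.read_state();print(s['position'])
print('stem',wproj(c,[.5805,-.158,.08],s),'base',wproj(c,[.5805,-.158,.03],s), 'tip', wproj(c,s['position']+[0,0,-.017],s))
print(wr_z(c,274,217,.08,s),wr_z(c,275,197,.03,s))
cv2.imwrite('pics/z5.png',cv2.resize(c['frame'][160:260,220:350,::-1],None,fx=5,fy=5,interpolation=cv2.INTER_CUBIC))
E
```

```text
[ 0.57963145 -0.1603251   0.16213182]
stem (np.float64(275.9621690753213), np.float64(219.75841415872955)) base (np.float64(276.41869962265775), np.float64(204.97003946544908)) tip (np.float64(279.22804343238414), np.float64(250.36462074341173))
[ 0.58307647 -0.15716571  0.08      ] [ 0.5881413  -0.15888557  0.03      ]
```

View pics/z5.png

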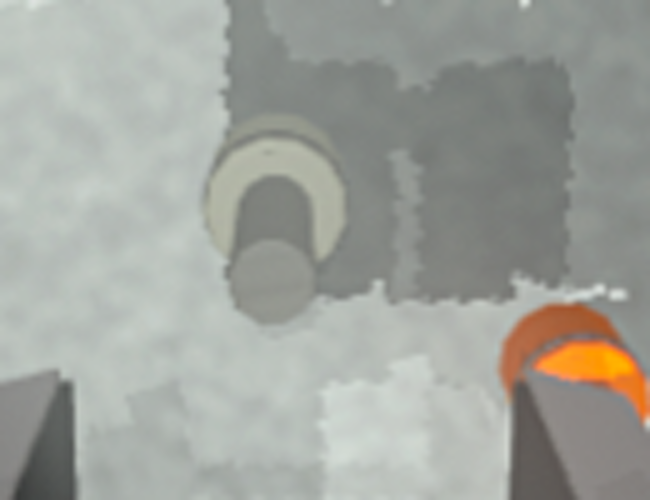

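Call:
drive_tool --motion '[{"offset": [0.001, -0.003, 0.03], "delta_rot": [0, 0, 0], "claw": -0.1}, {"offset": [0.001, -0.003, 0.06], "delta_rot": [0, 0, 0], "claw": -0.1}, {"offset": [0.001, -0.003, 0.085], "delta_rot": [0, 0, 0], "claw": -0.1}, {"offset": [0.001, -0.003, 0.1], "delta_rot": [0, 0, 0], "claw": -0.1}, {"offset": [0.001, -0.003, 0.1], "delta_rot": [0, 0, 0], "claw": -0.1}, {"offset": [0.001, -0.003, 0.1], "delta_rot": [0, 0, 0], "claw": -0.1}]'

```text
clock: 2.37
position: [0.5815, -0.1572, 0.0616]
tool_rot: [[0.96, -0.281, 0.001], [-0.281, -0.96, -0.0], [0.001, -0.0, -1.0]]
contact_force: [0.4, -0.4, 0.2]
grip_width: 0.0518
```

Run:
```python
from h import *
delta([.5815,-.158,.06])
c=snap('wrist','w2')
```

```text
t 2.3667 off [0.0002 0.0007 0.0016] rot [-0.     -0.0008 -0.0003] F [ 0.45 -0.38  0.16] w 0.05181803155440158 p [ 0.58148982 -0.15721883  0.0616421 ]
```

View pics/w2.png

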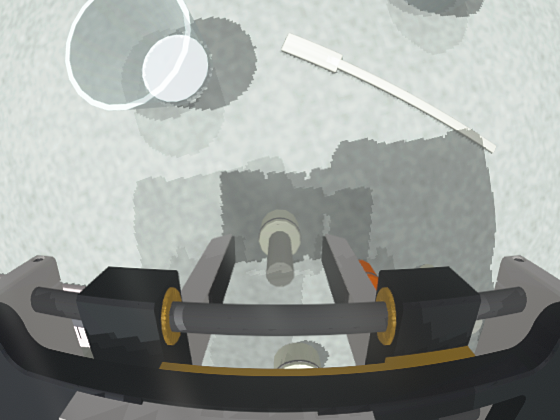

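Run:
```python
from h import *
c=dict(np.load('pics/w2.npz'));s=telemetry.read_state()
print(s['position'],wr_z(c,279.5,272,.08,s), wproj(c,[.5815,-.158,.08],s))
```

```text
[ 0.58196407 -0.15732423  0.06234183] [ 0.58399319 -0.15801673  0.08      ] (np.float64(280.8874912211799), np.float64(276.3866098371539))
```

Call:
drive_tool --motion '[{"offset": [0, 0, 0], "delta_rot": [0, 0, 0], "claw": 0.5}, {"offset": [0, 0, 0], "delta_rot": [0, 0, 0], "claw": 1}, {"offset": [0, 0, 0], "delta_rot": [0, 0, 0], "claw": 1}, {"offset": [0, 0, 0], "delta_rot": [0, 0, 0], "claw": 1}, {"offset": [0, 0, 0], "delta_rot": [0, 0, 0], "claw": 1}, {"offset": [0, 0, 0], "delta_rot": [0, 0, 0], "claw": 1}]'

```text
clock: 2.92
position: [0.581, -0.1569, 0.0606]
tool_rot: [[0.96, -0.281, 0.0], [-0.281, -0.96, 0.0], [0.0, -0.0, -1.0]]
contact_force: [-0.5, -0.8, 0.4]
grip_width: 0.0151
```

Call:
drive_tool --motion '[{"offset": [0, 0, -0.03], "delta_rot": [0, 0, 0], "claw": 1}, {"offset": [0, 0, -0.06], "delta_rot": [0, 0, 0], "claw": 1}, {"offset": [0, 0, -0.06], "delta_rot": [0, 0, 0], "claw": 1}, {"offset": [0, 0, -0.06], "delta_rot": [0, 0, 0], "claw": 1}]'

```text
clock: 3.25
position: [0.5817, -0.1571, 0.1218]
tool_rot: [[0.96, -0.281, 0.002], [-0.281, -0.96, -0.001], [0.003, -0.0, -1.0]]
contact_force: [0.6, 0.8, -1.2]
grip_width: 0.0137
```

Run:
```python
from h import *
delta([.474,.037,.12])
```

```text
t 3.25 off [-0.1579 -0.156   0.0014] rot [-0.0001 -0.0026 -0.0001] F [ 0.6   0.84 -1.21] w 0.013673015062125548 p [ 0.58168276 -0.15708121  0.12176364]
```

Call:
drive_tool --motion '[{"offset": [-0.02, -0.02, 0], "delta_rot": [0, 0, 0], "claw": 1}, {"offset": [-0.04, -0.04, 0], "delta_rot": [0, 0, 0], "claw": 1}, {"offset": [-0.065, -0.065, 0], "delta_rot": [0, 0, 0], "claw": 1}, {"offset": [-0.09, -0.09, 0], "delta_rot": [0, 0, 0], "claw": 1}, {"offset": [-0.115, -0.115, 0], "delta_rot": [0, 0, 0], "claw": 1}, {"offset": [-0.14, -0.14, 0], "delta_rot": [0, 0, 0], "claw": 1}, {"offset": [-0.158, -0.156, 0], "delta_rot": [0, 0, 0], "claw": 1}, {"offset": [-0.158, -0.156, 0], "delta_rot": [0, 0, 0], "claw": 1}, {"offset": [-0.158, -0.156, 0], "delta_rot": [0, 0, 0], "claw": 1}, {"offset": [-0.158, -0.156, 0], "delta_rot": [0, 0, 0], "claw": 1}]'

```text
clock: 4.08
position: [0.4731, 0.0367, 0.1199]
tool_rot: [[0.96, -0.281, -0.001], [-0.281, -0.96, -0.0], [-0.001, 0.0, -1.0]]
contact_force: [0.9, -0.1, -0.2]
grip_width: 0.0135
```

Run:
```python
from h import *
delta([.474,.037,.12])
snap('wrist','w3'); snap('scene','s3')
s=telemetry.read_state(); np.savez('pics/st3.npz',position=s['position'],tool_rot=s['tool_rot']); print(s['position'])
```

```text
t 4.0833 off [ 0.0008 -0.0006 -0.0001] rot [ 0.0004  0.0008 -0.0004] F [ 0.88 -0.07 -0.21] w 0.013526611746834906 p [0.47305313 0.03669926 0.11989069]
[0.47329762 0.036322   0.1200036 ]
```

View pics/w3.png

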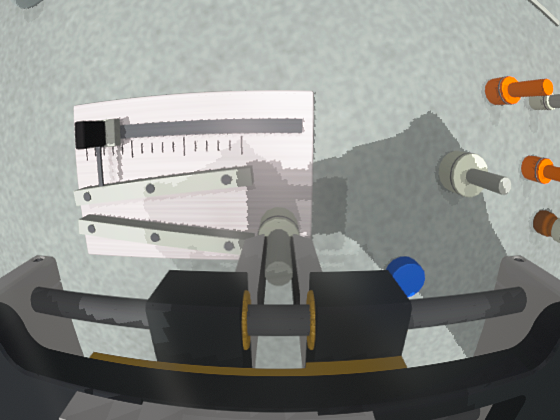

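View pics/s3.png

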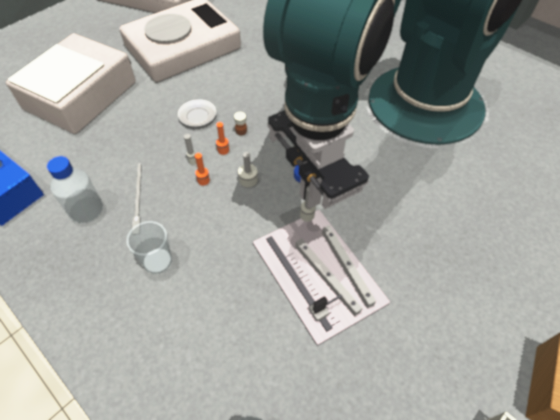

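Run:
```python
from h import *
c=dict(np.load('pics/w3.npz'))
cv2.imwrite('pics/z6.png',cv2.resize(c['frame'][80:280,65:325,::-1],None,fx=3,fy=3,interpolation=cv2.INTER_CUBIC))
```

```text
(no output)
```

View pics/z6.png

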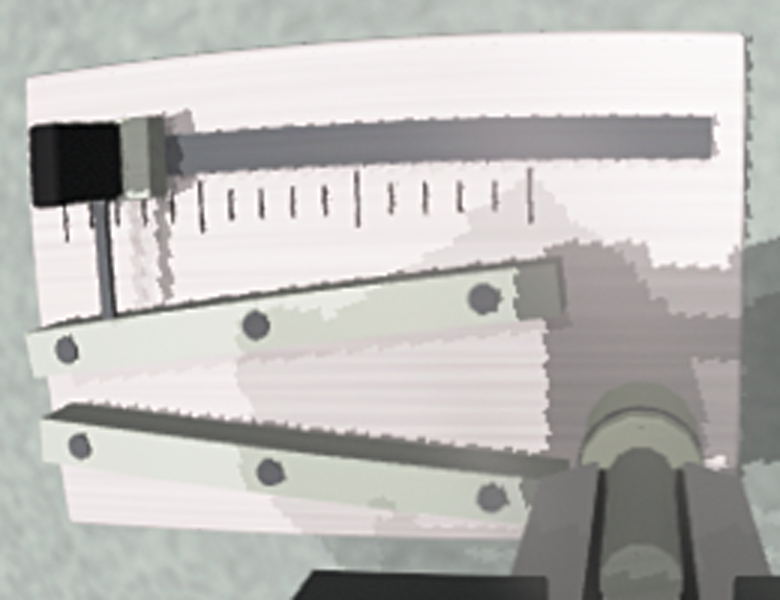

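Run:
```python
from h import *
c=dict(np.load('pics/w3.npz'));s=dict(np.load('pics/st3.npz'))
g=lambda u,v:(65+u/3-.33,80+v/3-.33)
O=np.array([.480,.056]);a=np.array([.281,.960]);b=np.array([-.960,.281])
def pr(n,u,v,z):
    p=wr_z(c,*g(u,v),z,s); q=p[:2]-O; print(n,np.round(p,4),'gauge',np.round([q@a,q@b],4))
for n,u,v,z in [('edge',745,35,.01),('edge2',741,460,.01),('far',28,78,.01),('far2',72,520,.01),('upj in near',565,318,.03),('upj shad',518,318,.03),('upj far in',33,376,.03),('upj in mid',240,352,.03),('lowj far in',45,420,.03),('lowj in mid',250,442,.03),('lowj in near',525,478,.03),('tip',108,318,.034),('fin',75,160,.064),('piston',641,572,.14),('rail end',712,137,.014)]: pr(n,u,v,z)
```

```text
edge [ 0.5632 -0.0194  0.01  ] gauge [-0.049  -0.1011]
edge2 [0.4457 0.0144 0.01  ] gauge [-0.0496  0.0212]
far [0.6267 0.1943 0.01  ] gauge [ 0.174 -0.102]
far2 [0.485  0.2361 0.01  ] gauge [0.1743 0.0458]
upj in near [0.5037 0.0488 0.03  ] gauge [-0.0002 -0.0248]
upj shad [0.5073 0.0608 0.03  ] gauge [ 0.0123 -0.0248]
upj far in [0.5359 0.213  0.03  ] gauge [ 0.1664 -0.0095]
upj in mid [0.5214 0.1399 0.03  ] gauge [ 0.0922 -0.0162]
lowj far in [0.5218 0.2147 0.03  ] gauge [0.1641 0.0045]
lowj in mid [0.4961 0.1471 0.03  ] gauge [0.0919 0.0102]
lowj in near [0.4643 0.0729 0.03  ] gauge [0.0118 0.0198]
tip [0.5437 0.1757 0.034 ] gauge [ 0.1329 -0.0275]
fin [0.5841 0.1516 0.064 ] gauge [ 0.121  -0.0731]
piston [0.4774 0.0356 0.14  ] gauge [-0.0203 -0.0033]
rail end [ 0.5382 -0.0023  0.014 ] gauge [-0.0396 -0.0722]
```

Call:
drive_tool --motion '[{"offset": [0, 0, 0.02], "delta_rot": [0, 0, 0], "claw": 1}, {"offset": [0, 0, 0.035], "delta_rot": [0, 0, 0], "claw": 1}, {"offset": [0, 0, 0.043], "delta_rot": [0, 0, 0], "claw": 1}, {"offset": [0, 0, 0.046], "delta_rot": [0, 0, 0], "claw": 1}, {"offset": [0, 0, 0.047], "delta_rot": [0, 0, 0], "claw": 1}, {"offset": [0, 0, 0.047], "delta_rot": [0, 0, 0], "claw": 1}]'

```text
clock: 4.68
position: [0.4734, 0.037, 0.0737]
tool_rot: [[0.96, -0.281, 0.0], [-0.281, -0.96, 0.0], [0.0, -0.0, -1.0]]
contact_force: [0.3, 0.1, -0.5]
grip_width: 0.0137
```

Run:
```python
from h import *
delta([.474,.037,.071])
snap('scene','s4')
for i in range(1):print(telemetry.read_state()['position'],telemetry.read_state()['contact_force'])
a=cv2.imread('pics/s4.png')
cv2.imwrite('pics/z7.png',cv2.resize(a[130:345,230:400],None,fx=3,fy=3,interpolation=cv2.INTER_CUBIC))
```

```text
t 4.6833 off [ 0.0006 -0.0001  0.0027] rot [-0.0001 -0.     -0.0005] F [ 0.29  0.07 -0.5 ] w 0.013743378989539982 p [0.47339085 0.03704098 0.0736961 ]
[0.47350271 0.03710079 0.07392652] [-0.21896677  0.75042386 -0.69460608]
```

View pics/z7.png

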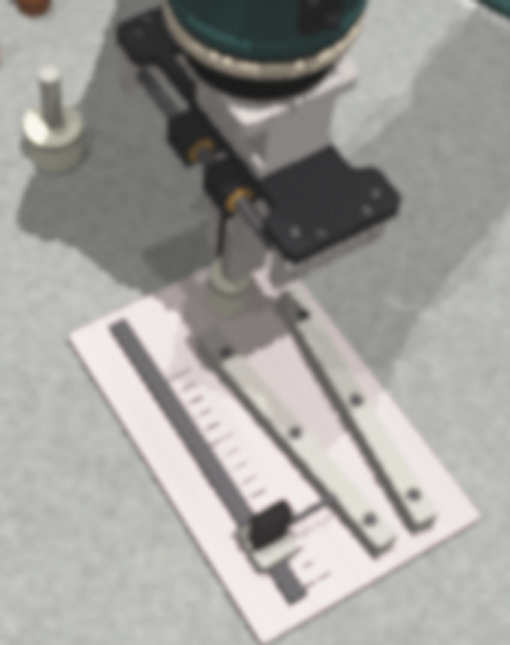

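Call:
drive_tool --motion '[{"offset": [0, 0, 0.001], "delta_rot": [0, 0, 0], "claw": 1}, {"offset": [0, 0, 0.002], "delta_rot": [0, 0, 0], "claw": 1}, {"offset": [0, 0, 0.002], "delta_rot": [0, 0, 0], "claw": 1}]'

```text
clock: 4.98
position: [0.4732, 0.0372, 0.0716]
tool_rot: [[0.96, -0.281, 0.0], [-0.281, -0.96, 0.0], [0.0, -0.0, -1.0]]
contact_force: [-0.5, 1.1, -0.8]
grip_width: 0.0136
```

Call:
drive_tool --motion '[{"offset": [0, 0, 0.001], "delta_rot": [0, 0, 0], "claw": 1}, {"offset": [0, 0, 0.001], "delta_rot": [0, 0, 0], "claw": 1}]'

```text
clock: 5.15
position: [0.4736, 0.0372, 0.071]
tool_rot: [[0.96, -0.281, 0.001], [-0.281, -0.96, -0.0], [0.001, -0.0, -1.0]]
contact_force: [-1.9, -0.7, 10.0]
grip_width: 0.0134
```

Call:
drive_tool --motion '[{"offset": [0, 0, -0.0007], "delta_rot": [0, 0, 0], "claw": 1}, {"offset": [0, -0.015, -0.0007], "delta_rot": [0, 0, 0], "claw": 1}, {"offset": [0, -0.03, -0.0007], "delta_rot": [0, 0, 0], "claw": 1}, {"offset": [0, -0.045, -0.0007], "delta_rot": [0, 0, 0], "claw": 1}, {"offset": [0, -0.06, -0.0007], "delta_rot": [0, 0, 0], "claw": 1}, {"offset": [0, -0.07, -0.0007], "delta_rot": [0, 0, 0], "claw": 1}, {"offset": [0, -0.08, -0.0007], "delta_rot": [0, 0, 0], "claw": 1}, {"offset": [0, -0.09, -0.0007], "delta_rot": [0, 0, 0], "claw": 1}, {"offset": [0, -0.095, -0.0007], "delta_rot": [0, 0, 0], "claw": 1}, {"offset": [0, -0.095, -0.0007], "delta_rot": [0, 0, 0], "claw": 1}]'

```text
clock: 5.98
position: [0.5, 0.1294, 0.0711]
tool_rot: [[0.96, -0.28, 0.0], [-0.28, -0.96, 0.0], [-0.0, -0.0, -1.0]]
contact_force: [-0.5, 0.6, -0.4]
grip_width: 0.0135
```

Run:
```python
from h import *
O=np.array([.480,.056]);a=np.array([.281,.960])
delta([*(O+a*.095),.0715])
c=snap('wrist','w5')
cv2.imwrite('pics/z8.png',cv2.resize(c['frame'][80:300,165:425,::-1],None,fx=2.6,fy=2.6,interpolation=cv2.INTER_CUBIC))
```

```text
t 5.9833 off [ 0.0015 -0.019  -0.0004] rot [-0.0004  0.0001  0.001 ] F [-0.48  0.62 -0.41] w 0.013485206896719438 p [0.49997855 0.12940291 0.07112713]
```

View pics/z8.png

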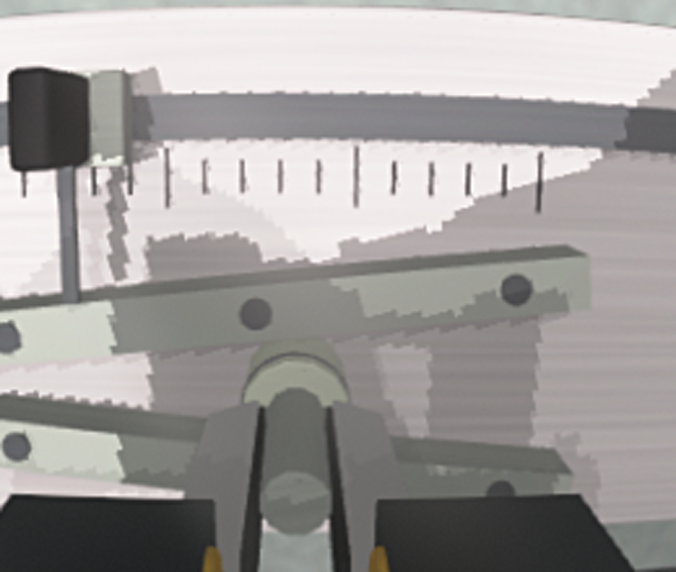

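Call:
drive_tool --motion '[{"offset": [0, -0.004, 0], "delta_rot": [0, 0, 0], "claw": 1}, {"offset": [0, -0.009, 0], "delta_rot": [0, 0, 0], "claw": 1}, {"offset": [0, -0.013, 0], "delta_rot": [0, 0, 0], "claw": 1}, {"offset": [0, -0.013, 0], "delta_rot": [0, 0, 0], "claw": 1}]'

```text
clock: 6.37
position: [0.5037, 0.1417, 0.0712]
tool_rot: [[0.96, -0.28, 0.0], [-0.28, -0.96, 0.0], [0.0, -0.001, -1.0]]
contact_force: [0.2, -0.3, -0.6]
grip_width: 0.0134
```

Call:
drive_tool --motion '[{"offset": [0, -0.002, 0], "delta_rot": [0, 0, 0], "claw": 1}, {"offset": [0, -0.003, 0], "delta_rot": [0, 0, 0], "claw": 1}, {"offset": [0, -0.003, 0], "delta_rot": [0, 0, 0], "claw": 1}]'

```text
clock: 6.62
position: [0.5044, 0.1438, 0.0712]
tool_rot: [[0.96, -0.281, 0.0], [-0.281, -0.96, 0.0], [0.0, -0.0, -1.0]]
contact_force: [1.9, 0.1, 0.4]
grip_width: 0.0135
```

Call:
drive_tool --motion '[{"offset": [0, -0.001, 0], "delta_rot": [0, 0, 0], "claw": 1}, {"offset": [0, -0.002, 0], "delta_rot": [0, 0, 0], "claw": 1}, {"offset": [0, -0.002, 0], "delta_rot": [0, 0, 0], "claw": 1}]'

```text
clock: 6.87
position: [0.5051, 0.1457, 0.0712]
tool_rot: [[0.96, -0.281, 0.0], [-0.281, -0.96, 0.0], [0.0, -0.0, -1.0]]
contact_force: [2.6, -1.6, 0.3]
grip_width: 0.0132
```

Call:
drive_tool --motion '[{"offset": [0, -0.001, 0], "delta_rot": [0, 0, 0], "claw": 1}, {"offset": [0, -0.001, 0], "delta_rot": [0, 0, 0], "claw": 1}]'

```text
clock: 7.03
position: [0.5053, 0.1466, 0.0712]
tool_rot: [[0.96, -0.281, 0.0], [-0.281, -0.96, -0.0], [0.0, -0.0, -1.0]]
contact_force: [1.3, -1.3, -1.1]
grip_width: 0.0135
```

Call:
drive_tool --motion '[{"offset": [0.0005, -0.001, 0], "delta_rot": [0, 0, 0], "claw": 1}, {"offset": [0.0005, -0.002, 0], "delta_rot": [0, 0, 0], "claw": 1}, {"offset": [0.0005, -0.002, 0], "delta_rot": [0, 0, 0], "claw": 1}]'

```text
clock: 7.28
position: [0.5061, 0.148, 0.0711]
tool_rot: [[0.96, -0.281, -0.001], [-0.281, -0.96, -0.001], [-0.0, 0.001, -1.0]]
contact_force: [0.5, -4.5, 2.3]
grip_width: 0.0136
```

Call:
drive_tool --motion '[{"offset": [0, -0.001, 0], "delta_rot": [0, 0, 0], "claw": 1}, {"offset": [0, -0.002, 0], "delta_rot": [0, 0, 0], "claw": 1}, {"offset": [0, -0.002, 0], "delta_rot": [0, 0, 0], "claw": 1}]'

```text
clock: 7.53
position: [0.5064, 0.1488, 0.0711]
tool_rot: [[0.959, -0.282, -0.001], [-0.282, -0.959, -0.002], [-0.001, 0.002, -1.0]]
contact_force: [-1.3, -11.4, 6.0]
grip_width: 0.0135
```

Call:
drive_tool --motion '[{"offset": [0, -0.0005, 0], "delta_rot": [0, 0, 0], "claw": 1}, {"offset": [0, -0.0005, 0], "delta_rot": [0, 0, 0], "claw": 1}, {"offset": [0, -0.0005, 0], "delta_rot": [0, 0, 0], "claw": 1}]'

```text
clock: 7.78
position: [0.5065, 0.149, 0.0711]
tool_rot: [[0.959, -0.282, -0.002], [-0.282, -0.959, -0.002], [-0.001, 0.003, -1.0]]
contact_force: [-2.3, -12.8, 7.2]
grip_width: 0.0135
```

Call:
drive_tool --motion '[{"offset": [0, 0, 0], "delta_rot": [0, 0, 0], "claw": 0.3}, {"offset": [0, 0, 0], "delta_rot": [0, 0, 0], "claw": 0.1}, {"offset": [0, 0, 0], "delta_rot": [0, 0, 0], "claw": 0.1}, {"offset": [0, 0, 0], "delta_rot": [0, 0, 0], "claw": 0.1}, {"offset": [0, 0, -0.03], "delta_rot": [0, 0, 0], "claw": 0.1}, {"offset": [0, 0, -0.06], "delta_rot": [0, 0, 0], "claw": 0.1}, {"offset": [0, 0, -0.06], "delta_rot": [0, 0, 0], "claw": 0.1}, {"offset": [0, 0, -0.06], "delta_rot": [0, 0, 0], "claw": 0.1}]'

```text
clock: 8.45
position: [0.5077, 0.1513, 0.1325]
tool_rot: [[0.96, -0.281, 0.003], [-0.281, -0.96, 0.001], [0.002, -0.002, -1.0]]
contact_force: [-0.3, -0.6, 0.6]
grip_width: 0.0423
```

Run:
```python
from h import *
O=np.array([.480,.056]);a=np.array([.281,.960]);b=np.array([-.960,.281])
delta([*(O+a*.131-b*.07),.13])
s=telemetry.read_state()
c=snap('wrist','w6');np.savez('pics/st6.npz',position=s['position'],tool_rot=s['tool_rot'])
cv2.imwrite('pics/z9.png',cv2.resize(c['frame'][80:320,165:425,::-1],None,fx=2.5,fy=2.5,interpolation=cv2.INTER_CUBIC))
```

```text
t 8.45 off [ 0.0702 -0.0318  0.0027] rot [-0.0017 -0.0024  0.0002] F [-0.34 -0.56  0.58] w 0.042296259046147276 p [0.50772516 0.15132027 0.13252354]
```

View pics/z9.png

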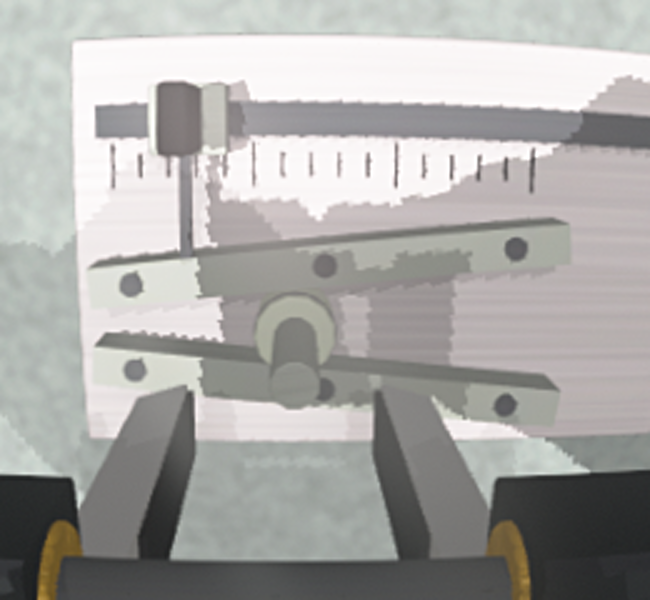

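Run:
```python
from h import *
c=dict(np.load('pics/w6.npz'));s=dict(np.load('pics/st6.npz'))
O=np.array([.480,.056]);a=np.array([.281,.960]);b=np.array([-.960,.281])
g=lambda u,v:(165+u/2.5-.4,80+v/2.5-.4)
for n,u,v,z in [('head',295,330,.04),('stemtop',296,384,.09),('tip',186,253,.034),('fin top',180,120,.064),('finL',158,120,.064),('finR',202,120,.064),('jaw mouth',570,262,.03),('jaw mouth2',559,392,.03)]:
    p=wr_z(c,*g(u,v),z,s);q=p[:2]-O;print(n,np.round(p,4),np.round([q@a,q@b],4))
delta([.5,.1,.13])
```

```text
head [0.5109 0.1476 0.04  ] [ 0.0966 -0.004 ]
stemtop [0.5092 0.1483 0.09  ] [ 0.0968 -0.0021]
tip [0.5443 0.1749 0.034 ] [ 0.1322 -0.0283]
fin top [0.5849 0.1603 0.064 ] [ 0.1296 -0.0714]
finL [0.5868 0.1663 0.064 ] [ 0.1359 -0.0716]
finR [0.583  0.1543 0.064 ] [ 0.1233 -0.0713]
jaw mouth [0.505  0.0506 0.03  ] [ 0.0019 -0.0255]
jaw mouth2 [0.4598 0.0639 0.03  ] [0.0019 0.0216]
t 8.5 off [0.0076 0.0509 0.0013] rot [-0.0006 -0.0006  0.    ] F [-0.13 -0.49 -0.97] w 0.042406468907882286 p [0.50701382 0.15098376 0.1313323 ]
```

Call:
drive_tool --motion '[{"offset": [0.03, -0.014, 0], "delta_rot": [0, 0, 0], "claw": 0.1}, {"offset": [0.06, -0.027, 0], "delta_rot": [0, 0, 0], "claw": 0.1}, {"offset": [0.071, -0.033, 0], "delta_rot": [0, 0, 0], "claw": 0.1}, {"offset": [0.071, -0.033, 0], "delta_rot": [0, 0, 0], "claw": 0.1}, {"offset": [0.071, -0.033, 0], "delta_rot": [0, 0, 0], "claw": 0.1}]'

```text
clock: 8.92
position: [0.5837, 0.1626, 0.1295]
tool_rot: [[0.96, -0.281, -0.002], [-0.281, -0.96, -0.0], [-0.002, 0.001, -1.0]]
contact_force: [-0.2, -0.1, -0.3]
grip_width: 0.0423
```

Run:
```python
from h import *
delta([.5842,.1625,.062])
c=snap('wrist','w7')
```

```text
t 8.9167 off [ 0.0006 -0.0001  0.0675] rot [0.0009 0.0022 0.0001] F [-0.24 -0.1  -0.28] w 0.042320396230839774 p [0.58374681 0.16256858 0.12951848]
```

View pics/w7.png

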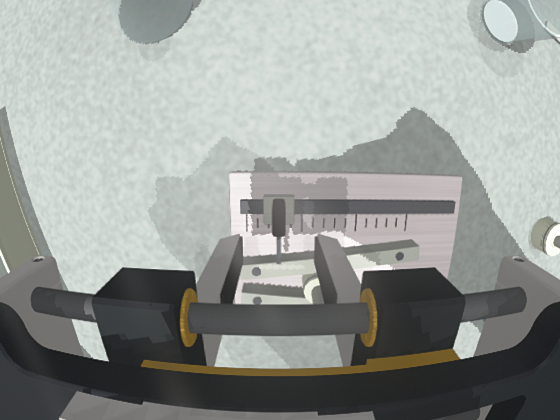

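Call:
drive_tool --motion '[{"offset": [0, 0, 0.03], "delta_rot": [0, 0, 0], "claw": 0.1}, {"offset": [0, 0, 0.055], "delta_rot": [0, 0, 0], "claw": 0.1}, {"offset": [0, 0, 0.067], "delta_rot": [0, 0, 0], "claw": 0.1}, {"offset": [0, 0, 0.067], "delta_rot": [0, 0, 0], "claw": 0.1}, {"offset": [0, 0, 0.067], "delta_rot": [0, 0, 0], "claw": 0.1}]'

```text
clock: 9.38
position: [0.5839, 0.1626, 0.0643]
tool_rot: [[0.96, -0.281, -0.001], [-0.281, -0.96, -0.0], [-0.001, 0.0, -1.0]]
contact_force: [-0.2, -0.0, 0.0]
grip_width: 0.0424
```

Call:
drive_tool --motion '[{"offset": [0, 0, 0], "delta_rot": [0, 0, 0], "claw": 0.7}, {"offset": [0, 0, 0], "delta_rot": [0, 0, 0], "claw": 1}, {"offset": [0, 0, 0], "delta_rot": [0, 0, 0], "claw": 1}, {"offset": [0, 0, 0], "delta_rot": [0, 0, 0], "claw": 1}, {"offset": [0, 0, 0], "delta_rot": [0, 0, 0], "claw": 1}]'

```text
clock: 9.8
position: [0.5845, 0.1626, 0.0647]
tool_rot: [[0.96, -0.281, 0.001], [-0.281, -0.96, 0.0], [0.001, -0.0, -1.0]]
contact_force: [-0.0, -0.2, -0.1]
grip_width: 0.0124
```

Run:
```python
from h import *
O=np.array([.480,.056]);a=np.array([.281,.960]);b=np.array([-.960,.281])
delta([.5842,.1625,.062])
q=telemetry.read_state()['position'][:2]-O;print(q@a,q@b)
```

```text
t 9.8 off [-0.0003  0.0002  0.0027] rot [-0.0004 -0.0006 -0.    ] F [-0.01 -0.21 -0.12] w 0.012399205482553287 p [0.58453099 0.1626094  0.06467689]
0.13171823054362367 -0.07039251200839447
```

Call:
drive_tool --motion '[{"offset": [0, 0.006, 0], "delta_rot": [0, 0, 0], "claw": 1}, {"offset": [0, 0.014, 0], "delta_rot": [0, 0, 0], "claw": 1}, {"offset": [0, 0.022, 0], "delta_rot": [0, 0, 0], "claw": 1}, {"offset": [0, 0.03, 0], "delta_rot": [0, 0, 0], "claw": 1}, {"offset": [0, 0.035, 0], "delta_rot": [0, 0, 0], "claw": 1}, {"offset": [0, 0.035, 0], "delta_rot": [0, 0, 0], "claw": 1}, {"offset": [0, 0.035, 0], "delta_rot": [0, 0, 0], "claw": 1}]'

```text
clock: 10.38
position: [0.5741, 0.1278, 0.0645]
tool_rot: [[0.959, -0.282, -0.0], [-0.282, -0.959, -0.0], [-0.0, 0.0, -1.0]]
contact_force: [-3.9, 0.6, 7.8]
grip_width: 0.0098
```

Run:
```python
from h import *
O=np.array([.480,.056]);a=np.array([.281,.960]);b=np.array([-.960,.281])
delta([.5842,.1625,.062])
q=telemetry.read_state()['position'][:2]-O;print(q@a,q@b)
```

```text
t 10.3833 off [-0.0001 -0.0361  0.0025] rot [ 0.0004  0.0002 -0.001 ] F [-3.91  0.57  7.8 ] w 0.009847838179471385 p [0.57414727 0.12778258 0.06454419]
0.095366659551407 -0.07021047469607293
```

Call:
drive_tool --motion '[{"offset": [0, 0, 0], "delta_rot": [0, 0, 0], "claw": 0.3}, {"offset": [0, 0, 0], "delta_rot": [0, 0, 0], "claw": 0.1}, {"offset": [0, 0, 0], "delta_rot": [0, 0, 0], "claw": 0.1}, {"offset": [0, 0, 0], "delta_rot": [0, 0, 0], "claw": 0.1}, {"offset": [0, 0, -0.03], "delta_rot": [0, 0, 0], "claw": 0.1}, {"offset": [0, 0, -0.06], "delta_rot": [0, 0, 0], "claw": 0.1}, {"offset": [0, 0, -0.09], "delta_rot": [0, 0, 0], "claw": 0.1}, {"offset": [0, 0, -0.09], "delta_rot": [0, 0, 0], "claw": 0.1}, {"offset": [0, 0, -0.09], "delta_rot": [0, 0, 0], "claw": 0.1}]'

```text
clock: 11.13
position: [0.5752, 0.129, 0.1556]
tool_rot: [[0.96, -0.281, 0.003], [-0.281, -0.96, 0.001], [0.002, -0.001, -1.0]]
contact_force: [-0.5, -0.1, -0.5]
grip_width: 0.0422
```

Run:
```python
from h import *
s=telemetry.read_state();print(s['position'],s['contact_force'])
c=snap('wrist','w8');np.savez('pics/st8.npz',position=s['position'],tool_rot=s['tool_rot'])
cv2.imwrite('pics/z10.png',cv2.resize(c['frame'][150:350,150:410,::-1],None,fx=3,fy=3,interpolation=cv2.INTER_CUBIC))
c=snap('scene','s8')
cv2.imwrite('pics/z11.png',cv2.resize(c['frame'][180:345,230:400,::-1],None,fx=3.6,fy=3.6,interpolation=cv2.INTER_CUBIC))
```

```text
[0.57524429 0.12901645 0.15556575] [-0.52373314 -0.13163253 -0.49052761]
```

View pics/z10.png

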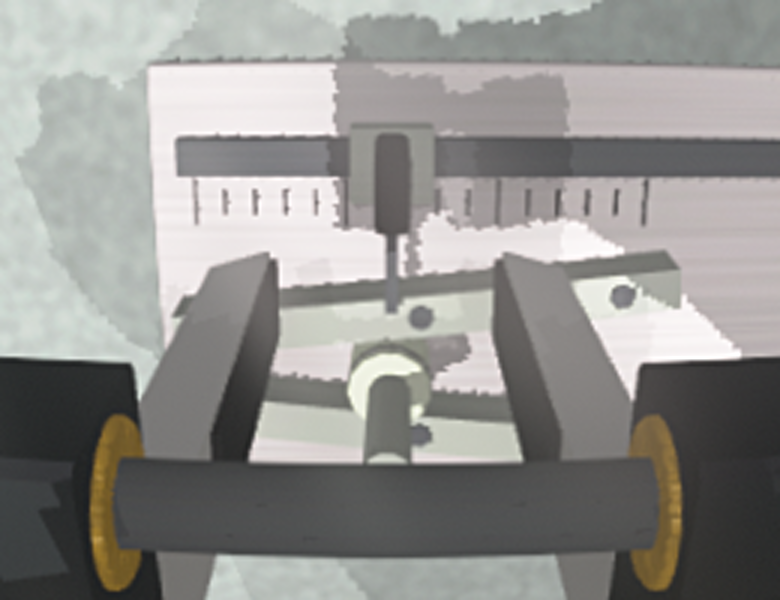

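View pics/z11.png

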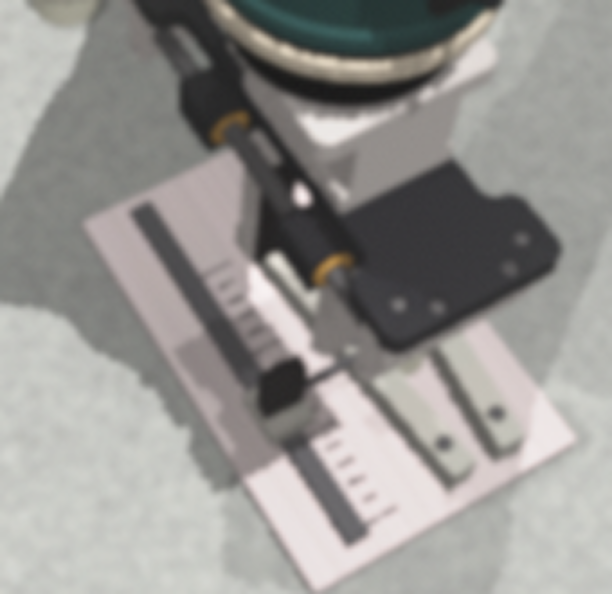

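Run:
```python
from h import *
c=dict(np.load('pics/w8.npz'));s=dict(np.load('pics/st8.npz'))
O=np.array([.480,.056]);a=np.array([.281,.960]);b=np.array([-.960,.281])
g=lambda u,v:(150+u/3-.33,150+v/3-.33)
for n,u,v,z in [('head',389,392,.04),('tip',392,312,.034)]:
    p=wr_z(c,*g(u,v),z,s);q=p[:2]-O;print(n,np.round([q@a,q@b],4))
print(finish_job())
```

```text
head [ 0.0967 -0.0017]
tip [ 0.0958 -0.0268]
the job is handed in; nothing more can be done
None
```

I stood the middle (27 mm) piston on the plate at the wide end of the slot and slid it along until it wedged. The push reached about 13 N along the slot, with the head on the plate. I then released it, gripped the pointer's fin, slid the pointer about 36 mm back along its rail, and lifted clear.

In the last wrist picture the piston stands upright with its centre at gauge x ≈ 96.7 mm. The needle tip is at ≈ 95.8 mm, about 1 mm off against the allowed 10 mm. The gripper was about 140 mm above the bench and touching nothing, and I handed the job in at about 11 s.

- **Position offset:** the wrist camera placed things 2–4 mm off sideways from the arm's own readings. The offset was the same for piston and gauge, so it cancels in their relative position.
- **Forces:** contact with the plate while setting the piston down read about 10 N. About 8 N, mostly vertical, showed while sliding the pointer. No other check failed.

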